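Let the curing cabinet's vent out to its second stay hole

ROBOT

A 6-joint arm with a two-finger parallel gripper is mounted at the origin on the work surface. World frame = base frame: x ahead of the robot, y to its left, z up, the work surface at z = 0. Lengths are in m, angles in rad, forces in N, time in s.
With the tool pointing down it reaches from about 0.35 to 0.775 m from the base axis. Payload 5.5 kg.
Tool frame: the origin (TCP) lies on the centre line of the jaws, within the pads' length; the fingertips stand 19 mm ahead of it and the grasp point (between the pads) is the TCP; z points along the fingers, y is the line along which they close (so a half turn about z gives the same grasp; the last joint's range is limited). The gripper opens to 85 mm and grips with 20 to 120 N. Pads are 22 mm wide; open, the fingers measure 114 mm over their backs; the gripper's body (76 mm by 85 mm) begins 54 mm behind the grasp point. The pads swing forward as they close: fully open they stand 13 mm farther back than shut.
Start: joints at [-1.29, 0.313, 0.046, 1.304, 0, 1.431], TCP at [0.235, -0.525, 0.25] pointing down, gripper open.
Joint ranges: [-2.76, 2.76], [-0.86, 1.69], [-1.03, 1.26], [-2.2, 2.34], [-1.47, 1.5], [-3.14, 3.14]. Speed limits (rad/s): [2.57, 2.57, 3.14, 3.14, 3.14, 3.14].

INTERFACE

Orientations are given as a unit quaternion [x, y, z, w].
In Python, from cell import arm, cams, finder gives the robot as it stands.
- The arm moves only by the tool step_arm, never from a script. Its argument "series" is a list of rows, each an object with "translation": the shift along the tool's x, y, z in m, a list of three; "angular": the turn, a rotation vector about the tool's x, y, z in degrees, a list of three; "fingers": the opening, from 0 (shut) to 1 (fully open). A call has 1 to 20 rows; each row shifts and turns the commanded pose from where the row before left it, along the tool's axes as they then stand; what a row does not reach is not made up. A row lasts 1/8 s, in which the tool goes at most 62.5 mm and 10.7 degrees, less where a joint would pass 70% of its speed; a pose out of reach is approached as far as the arm can. A call is refused whole if a number of a shift passes 0.0625 or a number of a turn 10.7, either way. A call with a gripper value outside its range is refused whole. The fingers move at their own pace and stop on an object; "force" is the grip in N (left out, the last holds). Time passes only in rows, so rows that do not move let the fingers close. It gives the time, the measured TCP pose, the force, the opening and the grip force at its end, in the units of the state.
- arm.observe(): the state, without advancing time (a new reading comes with each control period).
- cams.get_image(name): name is "scene" or "top" or "wrist"; returns the picture (420x560x3 uint8, red, green, blue); there is no depth.
- cams.camera_params(name): a dict with "mtx" (3x3 intrinsics, pixels), "view" (4x4, takes a point from world to camera coordinates); the wrist camera has in their place "T_tool_cam" (4x4, takes a point from camera to tool coordinates, whose origin is the TCP and whose axes are the flange's). Camera axes: x right, y up, looking along -z (the intrinsics and any distortion apply to the point x, -y, -z); pixel columns grow to the right and rows downward; lengths in m; the calibration is good to about 2 mm. A picture is of the moment at which its call begins: read the wrist's pose just before it. camera_params takes no time and is no camera call.
- arm.hand_in(): hands the job in; it is judged then, once.
Trained networks look in the newest picture that a camera, given by its name, has taken for a name from the list of things; names that differ only in an ending like _2 or _b are one class to them, and where a whole thing is asked for, a point or a joint stands for the part that bears it (a point fixed in the world has none). Each returns a list of dicts, best first, with "conf" (0 to 1); they miss things now and then, are a little off and sometimes report something else, mostly with a low value. They report only what shows in the picture. A call takes as long as a camera call.
- finder.recognise(camera, name): "centre" ([column, row] in pixels, amid what is visible of it).
- finder.masks_of(camera, name): "mask" (420x560 bool, what is visible of it) and "centre" ([column, row] in pixels, amid what is visible of it).
- finder.place_of(camera, name): "centre" ([column, row] in pixels: a listed point, or the origin of a listed thing).
The state is a dict: "time": time; "q": joint angles; "qvel": joint speeds; "effort": joint torques, N m; "position": TCP position; "tcp_rot": TCP orientation; "force": force on the tool from outside, world axes, zero at the start; "wrist_torque": the same for the moment, N m; "gripper_width": opening from 0.0 (shut) to 1.0 (fully open); "grasp_force": force on a finger pad.
Only numpy, scipy, OpenCV 4.12 (cv2) and the standard library are available. Lean on these libraries where they do the work, as an engineer would, in place of code of your own. Each camera call takes 0.05 s, during which the arm holds its last target. There are 200 camera calls.

TASK

The glazed vent of the bench curing cabinet is held ajar by its flat stay, whose long slot now sits over the pin on the cabinet's roof. Take the stay by its knob, lift it off the pin, open the vent further and drop the second round hole, counted from the slot, over the pin until the stay lies flat. The pin is thin, so find it by feel and never bear down or shove hard on it; then let go, and leave everything else on and around the cabinet where it stands.

Things in the scene. Friction and masses are not known exactly. Their poses are not given: they have to be found in the camera images.
- cabinet: White bench-top curing cabinet, fixed: 220 deep (its x) x 340 wide (its y) x 150 mm high. Origin at the centre of its underside, on the bench; x points from its front into its depth, y to the left as seen from the robot, z up. Glazed vent in the front, hinged on the left; grey control strip at the right of the front. A 36 x 50 mm steel pin plate on the roof's front edge carries the upright pin.
- pin_nominal (a point): Drawn place of the pin's centre: [-90, 0, 156] mm in the cabinet's frame (and with its axes), at the lying stay's underside. The plate is slotted and hand-fitted: the real pin stands up to 10 mm off this point either way along the cabinet's x, and no reading tells where; along y it is true. Pin 8 mm thick on a 16 mm shoulder that the stay lies on; its top, chamfered 1 mm, is 8 mm above the lying stay's underside.
- hinge_axis (a point): Point on the vent's upright hinge axis, [-115.2, 130, 158] mm in the cabinet's frame, at the height of the lying stay's mid-thickness.
- vent (a joint): Opening of the glazed vent, rad: 0 shut, up to 1.5, free edge (200 mm from the hinge) swinging out to the cabinet's -x. At opening t the stay's pivot is at [-115.2 - 150 sin t, 130 - 150 cos t] mm in the cabinet's x, y. Starts at 0.522. A stiff hinge (0.12 N m) keeps it where it is put. With the first, second, third round hole on a pin at its drawn place: 0.76, 1.01, 1.28; 10 mm shift it by 0.08.
- stay: Flat steel bar 276 x 20 x 4 mm, about 0.2 kg, joined to the vent's top by a pivot that lets it swing sideways and lift at its knob end; it lies level. Origin in the pivot at mid-thickness (158 mm above the bench); x runs along the bar to the knob, z up. Along x: slot centred at 100 mm (30.6 x 9.6 mm), round 9.6 mm holes at 130 (first), 160 (second) and 190 mm (third), knob at 255 mm.
- second_hole (a point): Centre of the second round hole, at mid-thickness of the bar, 160 mm from the pivot and 95 mm short of the knob.
- knob (a point): Grasping point of the stay's black knob: an upright plastic cylinder 18 mm thick and 46 mm high standing on the bar, 255 mm from the pivot; this point is on its axis, 27 mm above the bar's mid-thickness (25 mm above its top face, 21 mm below the knob's top). It tilts with the bar.
- parts_tray: Bystander: black tray 70 x 55 x 22 mm on the cabinet's roof, left rear. Origin under its centre.
- tape_roll: Bystander: roll of yellow tape, 54 mm across, 19 mm high, on the roof at the right rear. Origin under its centre.
- glue_bottle: Bystander: white dropper bottle 32 mm thick, 108 mm high, on the bench left of the vent. Origin under its centre.
- solvent_bottle: Bystander: blue bottle 60 mm thick, 130 mm high, on the bench at the left rear. Origin under its centre.
- mouse: Bystander: black computer mouse 105 x 60 x 31 mm on the bench at the right. Origin under its centre.
- driver: Bystander: screwdriver lying on the bench at the left. Origin under its middle.
- board: Bystander: green circuit board 120 x 85 mm on the bench at the right rear. Origin under its centre.

How it is judged:
On the way:
1. the stay has been lifted at its knob end by more than 3.4 degrees, off the pin (angle between stay's own z axis and vertical above 0.06 rad), for 0.1 s.
At the end, for the whole second after the job is handed in: The stay lies flat (within 0.7 degrees of level) with its second round hole over the pin: the hole's centre within 12.5 mm of the nominal pin point along the cabinet's x and 3 mm along its y, the vent open between 0.905 and 1.11 rad and at rest, the stay let go (angle between stay's own z axis and vertical below 0.012 rad and x of second_hole in the frame of pin_nominal between -0.0125 and 0.0125 m and y of second_hole in the frame of pin_nominal between -0.003 and 0.003 m and value of joint vent between 0.905 and 1.11 rad and velocity of joint vent between -0.02 and 0.02 rad/s); the robot touches nothing.
It fails at once if the stay bears on the pin or the cabinet with more than 40 N, down or sideways (contact force between stay and cabinet above 40 N).
It fails at once if a bystander is moved by more than 25 mm (distance of any of parts_tray, tape_roll, glue_bottle, solvent_bottle, mouse, driver, board from where it was at the start of the episode above 0.025 m).
It also fails if it takes over 72 s, if anything falls off the work surface, if the arm or the gripper's body presses on something with over 40 N, if the wrist force passes 120 N, or if a joint passes its speed limit or range.

## Working session

There is one attempt and no reset: what is moved stays moved. The work goes in short steps, Python scripts to look and compute and a tool call to move; the robot and the scene stay as the last step left them, time stands still between calls to the robot, and variables do not carry over. Pictures are saved under pics/ and viewed, at most 10 in all, crops included, and the job is handed in when it is done.

Besides the shell and the picture viewer there is one more tool, called after "Emit:" as name(argument=value, ...), one argument or row to a line, values as JSON. step_arm: Moves the arm, as the interface text tells. Its arguments: {"type":"object","properties":{"series":{"type":"array","items":{"type":"object","properties":{"translation":{"type":"array","items":{"type":"number"}},"angular":{"type":"array","items":{"type":"number"}},"fingers":{"type":"number"}}}},"force":{"type":"number"}},"required":["series"]}

```bash
mkdir -p pics; ls; cat > h.py <<'E'
import numpy as np, cv2
from cell import arm,cams,finder
from scipy.spatial.transform import Rotation as R
def proj(name,P):
    c=cams.camera_params(name);V=np.array(c['view']);p=V[:3,:3]@np.array(P)+V[:3,3]
    u=np.array(c['mtx'])@np.array([p[0],-p[1],-p[2]]);return u[:2]/u[2]
def ray(name,px):
    c=cams.camera_params(name);V=np.array(c['view']);
    d=np.linalg.inv(np.array(c['mtx']))@np.array([px[0],px[1],1]);d=np.array([d[0],-d[1],-d[2]])
    Rm=V[:3,:3];return -Rm.T@V[:3,3],Rm.T@d
def atz(name,px,z):
    o,d=ray(name,px);return o+d*(z-o[2])/d[2]
E
python3 - <<'E'
from h import *
for n in('scene','top'):
    im=cams.get_image(n);cv2.imwrite(f'pics/{n}0.png',im[...,::-1])
    print(n,cams.camera_params(n))
    for k in('cabinet','stay','knob','second_hole','hinge_axis','pin_nominal','glue_bottle','tape_roll','parts_tray'):
        r=finder.place_of(n,k); print(k,[(np.round(a['centre'],1),round(a['conf'],2)) for a in r[:2]])
print(arm.observe())
E
```

```text
pics
scene {'mtx': array([[423.12513226,   0.        , 275.72648098],
       [  0.        , 423.12513226, 211.00206476],
       [  0.        ,   0.        ,   1.        ]]), 'view': array([[ 0.99223382,  0.12323109,  0.01691554, -0.55993668],
       [-0.09674061,  0.67904976,  0.72768996, -0.02886862],
       [ 0.07818754, -0.72367501,  0.68569759, -1.29265185],
       [ 0.        ,  0.        ,  0.        ,  1.        ]])}
cabinet [(array([268.9, 177.1]), 0.26)]
stay [(array([234.4, 167.8]), 0.81)]
knob [(array([321.8, 179.4]), 0.78)]
second_hole [(array([286.3, 176.3]), 0.63)]
hinge_axis [(array([273.1, 152.7]), 0.71)]
pin_nominal [(array([271.5, 177. ]), 0.86)]
glue_bottle [(array([243.2, 168.8]), 0.55)]
tape_roll [(array([313.2, 219.5]), 0.63), (array([290. , 387.1]), 0.39)]
parts_tray [(array([325.8, 161.7]), 0.78)]
top {'mtx': array([[526.01408525,   0.        , 274.5586773 ],
       [  0.        , 526.01408525, 212.51104279],
       [  0.        ,   0.        ,   1.        ]]), 'view': array([[-0.00926801, -0.9999134 , -0.00934349,  0.02648306],
       [ 0.98860705, -0.0105662
[... 485 characters left out ...]
76.8]), 0.65)]
{'time': 1.0, 'q': array([-1.28959562e+00,  3.13196133e-01,  4.60950299e-02,  1.30358937e+00,
       -1.17064192e-05,  1.43118766e+00]), 'qvel': array([0.00034686, 0.00127794, 0.0006858 , 0.0008321 , 0.00130379,
       0.00186704]), 'effort': array([-6.11968098e-04, -4.80473900e+01,  2.98817933e+01,  2.48312135e-04,
       -8.60673981e-05,  6.83555932e-07]), 'position': array([ 0.2348821 , -0.52488282,  0.25032335]), 'tcp_rot': array([ 9.77946472e-01,  2.08855680e-01, -2.09452998e-06,  5.32102310e-05]), 'force': array([-0.69903771,  0.03256024,  0.46860449]), 'wrist_torque': array([-0.01035694, -0.03380923,  0.03240042]), 'grasp_force': 0.0, 'gripper_width': 1.002829095540568}
```

View pics/top0.png

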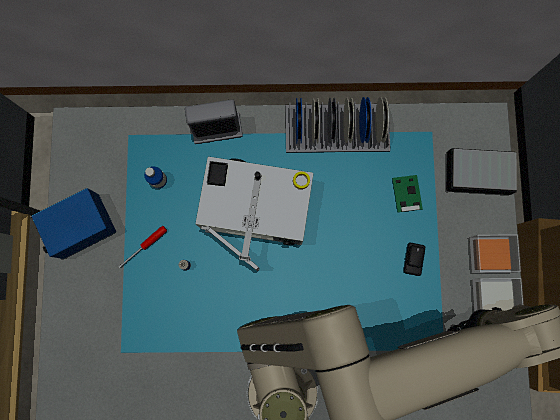

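View pics/scene0.png

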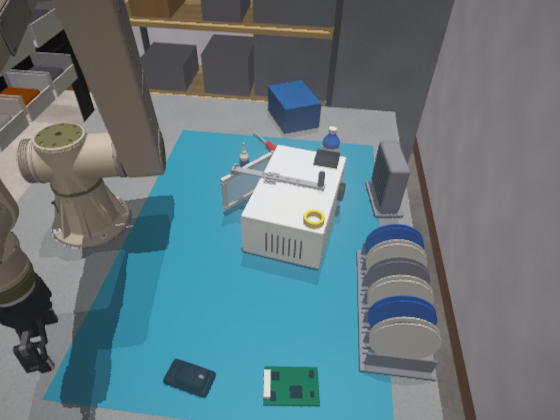

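```bash
python3 - <<'E'
from h import *
from scipy.optimize import least_squares
t=.522
# cabinet frame points
piv=np.array([-115.2-150*np.sin(t),130-150*np.cos(t),158])
obs={('top','hinge'):(208.4,226.9),('top','pin'):(248,230.3),('top','stay'):(246.6,257.8),('top','knob'):(256.7,176),
('scene','hinge'):(273.1,152.7),('scene','pin'):(271.5,177),('scene','stay'):(234.4,167.8),('scene','knob'):(321.8,179.4)}
def pts(p):
    x,y,a,dx=p
    pin=np.array([-90+dx*0,0,156.]);d=np.array([-90+dx,0,158])-piv;d/=np.linalg.norm(d)
    P={'hinge':np.array([-115.2,130,158]),'pin':pin,'stay':piv,'knob':piv+255*d+[0,0,27]}
    Rz=R.from_euler('z',a).as_matrix()
    return {k:Rz@v/1000+[x,y,0] for k,v in P.items()}
def f(p):
    P=pts(p);return np.concatenate([[*(proj(n,P[k])-o)] for (n,k),o in obs.items()]+[[p[3]/10]])
r=least_squares(f,[.65,.05,0,0],loss='soft_l1');print(r.x,np.round(f(r.x),1));print(pts(r.x))
E
```

```text
[ 0.61460709  0.08078275 -0.16063044 -0.00908321] [-0.8  0.1  2.3 -5.  -1.4 -0.6  1.  -1.2 -1.1 -3.2 -4.1 -0.3  0.2  1.9
 -0.5 -0.4 -0. ]
{'hinge': array([0.52168237, 0.22753437, 0.158     ]), 'pin': array([0.52576569, 0.0951774 , 0.156     ]), 'stay': array([0.42705694, 0.11114697, 0.158     ]), 'knob': array([0.67878383, 0.07042142, 0.185     ])}
```

Top view: the stay runs from its pivot near (246,260), over the pin plate near (250,222), to the knob at (257,175), with the tape at (301,180) and the tray at (216,175). The scene view agrees. Next I'll fly over the knob and look with the wrist camera.

```bash
cat >> h.py <<'E'
def rows(goalp,goalR,n,p0=None,R0=None,dec=4):
    s=arm.observe();p=np.array(s['position']) if p0 is None else p0;Rc=R.from_quat(s['tcp_rot']) if R0 is None else R0
    tot=(goalR*Rc.inv()).as_rotvec();P0=p.copy();S0=Rc;out=[]
    for i in range(1,n+1):
        q=P0+(goalp-P0)*i/n;Q=R.from_rotvec(tot*i/n)*S0
        t=np.round(Rc.inv().apply(q-p),dec);a=np.round(np.degrees((Rc.inv()*Q).as_rotvec()),2)
        print('{"translation":%s,"angular":%s}'%(t.tolist(),a.tolist()))
        p=p+Rc.apply(t);Rc=Rc*R.from_rotvec(np.radians(a))
    return p,Rc
def toolR(barang,tilt=0):
    # tool z down, tool x opposite to bar; tilt = knob end up (rad)
    b=np.array([np.cos(barang)*np.cos(tilt),np.sin(barang)*np.cos(tilt),np.sin(tilt)])
    l=np.array([-np.sin(barang),np.cos(barang),0]);up=np.cross(b,l)
    return R.from_matrix(np.c_[-b,np.cross(-up,-b),-up])
E
python3 - <<'E'
from h import *
print(cams.camera_params('wrist'))
s=arm.observe()
rows(np.array([.66,.07,.36]),toolR(np.radians(-14)),16,dec=3)
E
```

```text
{'mtx': array([[378.6196984 ,   0.        , 279.90953832],
       [  0.        , 378.6196984 , 216.5991628 ],
       [  0.        ,   0.        ,   1.        ]]), 'T_tool_cam': array([[-9.03702171e-04,  9.60636860e-01,  2.77805700e-01,
         7.04920563e-02],
       [ 9.99999580e-01,  8.26115123e-04,  3.96338715e-04,
         1.53125981e-03],
       [ 1.51238089e-04,  2.77805941e-01, -9.60637203e-01,
        -1.24599965e-01],
       [ 0.00000000e+00,  0.00000000e+00,  0.00000000e+00,
         1.00000000e+00]])}
{"translation":[0.039, -0.023, -0.007],"angular":[0.0, 0.0, -8.87]}
{"translation":[0.043, -0.017, -0.007],"angular":[0.0, 0.0, -8.87]}
{"translation":[0.045, -0.01, -0.007],"angular":[-0.0, 0.0, -8.86]}
{"translation":[0.045, -0.003, -0.006],"angular":[-0.0, 0.0, -8.87]}
{"translation":[0.046, 0.004, -0.007],"angular":[-0.0, 0.0, -8.87]}
{"translation":[0.044, 0.011, -0.007],"angular":[-0.0, 0.0, -8.87]}
{"translation":[0.042, 0.018, -0.007],"angular":[-0.0, 0.0, -8.87]}
{"translation":[0.039, 0.024, -0.007],"angular":[-0.0, 0.0, -8.86]}
{"translation":[0.034, 0.03, -0.007],"angular":[-0.0, 0.0, -8.87]}
{"translation":[0.03, 0.035, -0.007],"angular":[-0.0, 0.0, -8.87]}
{"translation":[0.024, 0.039, -0.006],"angular":[-0.0, 0.0, -8.87]}
{"translation":[0.018, 0.042, -0.007],"angular":[-0.0, 0.0, -8.87]}
{"translation":[0.011, 0.044, -0.007],"angular":[-0.0, 0.0, -8.87]}
{"translation":[0.004, 0.046, -0.007],"angular":[-0.0, 0.0, -8.86]}
{"translation":[-0.003, 0.045, -0.007],"angular":[-0.0, 0.0, -8.87]}
{"translation":[-0.01, 0.045, -0.007],"angular":[-0.01, 0.0, -8.87]}
```

Emit:
step_arm(
  series=[
    {"translation": [0.039, -0.023, -0.007], "angular": [0, 0, -8.87], "fingers": 0.6},
    {"translation": [0.043, -0.017, -0.007], "angular": [0, 0, -8.87], "fingers": 0.6},
    {"translation": [0.045, -0.01, -0.007], "angular": [0, 0, -8.87], "fingers": 0.6},
    {"translation": [0.045, -0.003, -0.006], "angular": [0, 0, -8.87], "fingers": 0.6},
    {"translation": [0.046, 0.004, -0.007], "angular": [0, 0, -8.87], "fingers": 0.6},
    {"translation": [0.044, 0.011, -0.007], "angular": [0, 0, -8.87], "fingers": 0.6},
    {"translation": [0.042, 0.018, -0.007], "angular": [0, 0, -8.87], "fingers": 0.6},
    {"translation": [0.039, 0.024, -0.007], "angular": [0, 0, -8.87], "fingers": 0.6},
    {"translation": [0.034, 0.03, -0.007], "angular": [0, 0, -8.87], "fingers": 0.6},
    {"translation": [0.03, 0.035, -0.007], "angular": [0, 0, -8.87], "fingers": 0.6},
    {"translation": [0.024, 0.039, -0.006], "angular": [0, 0, -8.87], "fingers": 0.6},
    {"translation": [0.018, 0.042, -0.007], "angular": [0, 0, -8.87], "fingers": 0.6},
    {"translation": [0.011, 0.044, -0.007], "angular": [0, 0, -8.87], "fingers": 0.6},
    {"translation": [0.004, 0.046, -0.007], "angular": [0, 0, -8.87], "fingers": 0.6},
    {"translation": [-0.003, 0.045, -0.007], "angular": [0, 0, -8.87], "fingers": 0.6},
    {"translation": [-0.01, 0.045, -0.007], "angular": [0, 0, -8.87], "fingers": 0.6},
    {"translation": [0, 0, 0], "angular": [0, 0, 0], "fingers": 0.6},
    {"translation": [0, 0, 0], "angular": [0, 0, 0], "fingers": 0.6},
  ],
)

```text
time: 3.25
position: [0.6598, 0.0702, 0.3598]
tcp_rot: [0.122, 0.993, -0.0, -0.0]
force: [0.3, 0.3, 0.9]
gripper_width: 0.597
grasp_force: 0.0
```

```bash
cat >> h.py <<'E'
def wray(px,s):
    c=cams.camera_params('wrist');T=np.array(c['T_tool_cam'])
    d=np.linalg.inv(np.array(c['mtx']))@np.array([px[0],px[1],1]);d=np.array([d[0],-d[1],-d[2]])
    Rt=R.from_quat(s['tcp_rot']);return s['position']+Rt.apply(T[:3,3]),Rt.apply(T[:3,:3]@d)
def watz(px,z,s):
    o,d=wray(px,s);return o+d*(z-o[2])/d[2]
E
python3 - <<'E'
from h import *
s=arm.observe();im=cams.get_image('wrist');cv2.imwrite('pics/w1.png',im[...,::-1]);print(s['position'],s['tcp_rot'],s['force'],s['time'])
for k,z in(('stay',.158),('knob',.185),('second_hole',.158),('hinge_axis',.158),('pin_nominal',.156),('cabinet',0),('tape_roll',.15),('parts_tray',.15)):
    for a in finder.place_of('wrist',k)[:2]: print(k,np.round(a['centre'],1),round(a['conf'],2),np.round(watz(a['centre'],z,s),4))
E
```

```text
[0.65975283 0.07016823 0.35978618] [ 1.21943365e-01  9.92536925e-01 -2.82448186e-04 -4.33881754e-04] [0.33775617 0.25102746 0.93688478] 3.25
knob [289.1 218.9] 0.59 [0.6793 0.0716 0.185 ]
second_hole [275.5  98.8] 0.64 [0.5843 0.0838 0.158 ]
pin_nominal [273.2  18.1] 0.89 [0.5252 0.097  0.156 ]
cabinet [282.7 125. ] 0.75 [0.6127 0.0839 0.    ]
tape_roll [140.6 230.8] 0.85 [ 0.6672 -0.0666  0.15  ]
parts_tray [428.3 189.2] 0.97 [0.6928 0.198  0.15  ]
```

View pics/w1.png

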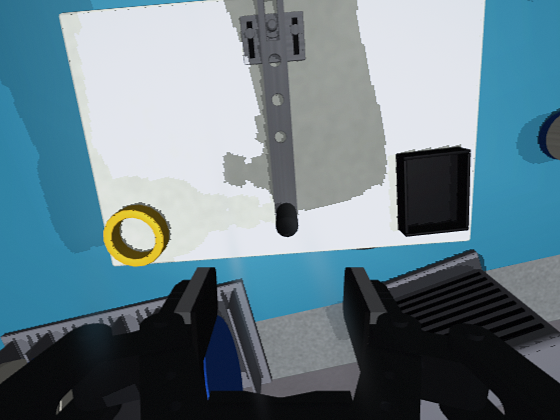

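Wrist view: the knob is at (287,219), the holes at about (274,59), (278,99) and (281,136), and the pin sits in the slot near (271,25). The tape (135,235) and tray (433,192) are well clear.

```bash
python3 - <<'E'
from h import *
s=arm.observe()
H=[watz(p,.158,s) for p in((274,59),(278,99),(281,136))];print(np.round(H,4))
k=watz((289,219),.185,s)
d=k[:2]-H[0][:2];print('bar',np.degrees(np.arctan2(d[1],d[0])),np.linalg.norm(d))
c=[watz(p,.15,s) for p in((113,266),(474,240),(62,13),(486,0))];print(np.round(c,4))
for i,j in((0,1),(2,0)):
    e=c[j]-c[i];print(np.degrees(np.arctan2(e[1],e[0])),np.linalg.norm(e))
E
```

```text
[[0.5547 0.0899 0.158 ]
 [0.5852 0.0855 0.158 ]
 [0.6149 0.0807 0.158 ]]
bar -8.505207923596222 0.12657976432364096
[[ 0.6947 -0.105   0.15  ]
 [ 0.7521  0.2329  0.15  ]
 [ 0.4796 -0.0657  0.15  ]
 [ 0.5525  0.2633  0.15  ]]
80.35357262557886 0.342751594883452
-10.368038627998951 0.2187104761697778
```

```bash
python3 - <<'E'
from h import *
p,r=rows(np.array([.6793,.071,.25]),toolR(np.radians(-9.3)),3)
rows(np.array([.6793,.071,.187]),toolR(np.radians(-9.3)),4,p,r)
E
```

```text
{"translation":[-0.0062, 0.002, 0.0369],"angular":[-0.0, 0.01, -1.57]}
{"translation":[-0.0063, 0.0018, 0.0368],"angular":[-0.0, 0.0, -1.57]}
{"translation":[-0.0063, 0.0016, 0.0369],"angular":[-0.0, 0.01, -1.58]}
{"translation":[0.0, -0.0, 0.0158],"angular":[-0.0, 0.0, 0.0]}
{"translation":[0.0, -0.0, 0.0157],"angular":[-0.0, 0.0, 0.0]}
{"translation":[0.0, -0.0, 0.0158],"angular":[-0.0, 0.0, 0.0]}
{"translation":[0.0, -0.0, 0.0157],"angular":[-0.0, 0.0, 0.0]}
```

Emit:
step_arm(
  series=[
    {"translation": [-0.0062, 0.002, 0.0369], "angular": [0, 0, -1.57], "fingers": 0.6},
    {"translation": [-0.0063, 0.0018, 0.0368], "angular": [0, 0, -1.57], "fingers": 0.6},
    {"translation": [-0.0063, 0.0016, 0.0369], "angular": [0, 0, -1.58], "fingers": 0.6},
    {"translation": [0, 0, 0.0158], "angular": [0, 0, 0], "fingers": 0.6},
    {"translation": [0, 0, 0.0157], "angular": [0, 0, 0], "fingers": 0.6},
    {"translation": [0, 0, 0.0158], "angular": [0, 0, 0], "fingers": 0.6},
    {"translation": [0, 0, 0.0157], "angular": [0, 0, 0], "fingers": 0.6},
    {"translation": [0, 0, 0], "angular": [0, 0, 0], "fingers": 0.6},
  ],
)

```text
time: 4.7
position: [0.6786, 0.0715, 0.1853]
tcp_rot: [0.081, 0.997, -0.0, -0.001]
force: [-0.2, 0.7, -0.1]
gripper_width: 0.602
grasp_force: 0.0
```

Emit:
step_arm(
  force=50,
  series=[
    {"translation": [0, 0, 0], "angular": [0, 0, 0], "fingers": 0.1},
    {"translation": [0, 0, 0], "angular": [0, 0, 0], "fingers": 0.1},
    {"translation": [0, 0, 0], "angular": [0, 0, 0], "fingers": 0.1},
    {"translation": [0, 0, 0], "angular": [0, 0, 0], "fingers": 0.1},
    {"translation": [0, 0, 0], "angular": [0, 0, 0], "fingers": 0.1},
    {"translation": [0, 0, 0], "angular": [0, 0, 0], "fingers": 0.1},
  ],
)

```text
time: 5.45
position: [0.6801, 0.0715, 0.1874]
tcp_rot: [0.081, 0.997, 0.0, 0.001]
force: [1.3, 0.4, 5.4]
gripper_width: 0.196
grasp_force: 48.7
```

```bash
cat >> h.py <<'E'
C=np.array([.615,.0815,0]);YAW=np.radians(-9.3);RC=R.from_euler('z',YAW)
def bar(t,dx=0,tilt=0,ang=None):
    piv=np.array([-115.2-150*np.sin(t),130-150*np.cos(t),158])
    d=np.array([-90+dx,0,158])-piv;a=np.arctan2(d[1],d[0]) if ang is None else ang
    b=np.array([np.cos(a)*np.cos(tilt),np.sin(a)*np.cos(tilt),np.sin(tilt)]);l=np.array([-np.sin(a),np.cos(a),0]);u=np.cross(b,l)
    return C+RC.apply((piv+255*b+27*u)/1000),toolR(YAW+a,tilt),np.linalg.norm(d),np.degrees(a)
E
python3 - <<'E'
from h import *
s=arm.observe();print(s['position'],s['force'])
p0,r0,l0,_=bar(.522);print(p0,l0)
off=s['position']-p0
for t in (.55,.58,.61,.64,.67,.70):
    p,r,l,a=bar(t);print(t,l,a,'cabmove',np.round(RC.inv().apply(p-p0)*1000,2),'tool',np.round(r0.inv().apply(p-p0)*1000,2))
print(bar(1.01)[2:],bar(1.01,10)[2:],bar(1.01,-10)[2:])
E
```

```text
[0.68008129 0.07154308 0.18739422] [1.25166245 0.43653648 5.42048385]
[0.6791592  0.07103053 0.185     ] 99.99221996676411
0.55 103.6247995915797 -1.1729940236899534 cabmove [-3.66 -3.14  0.  ] tool [ 3.67 -3.13  0.  ]
0.58 107.49910518443522 -2.4154741673773272 cabmove [-7.64 -6.25  0.  ] tool [ 7.64 -6.25  0.  ]
0.61 111.3536946059085 -3.6313674766564223 cabmove [-11.65  -9.13   0.  ] tool [11.65 -9.13  0.  ]
0.64 115.18725180857591 -4.823468894153006 cabmove [-15.69 -11.79   0.  ] tool [ 15.69 -11.79   0.  ]
0.67 118.9985255902075 -5.994198689894796 cabmove [-19.75 -14.24   0.  ] tool [ 19.75 -14.23   0.  ]
0.7 122.7863201314458 -7.145662831973606 cabmove [-23.82 -16.48   0.  ] tool [ 23.82 -16.48   0.  ]
(np.float64(160.29510476528074), np.float64(-18.258380717500682)) (np.float64(169.8205410000992), np.float64(-17.20126820660115)) (np.float64(150.83111442225137), np.float64(-19.448600292804517))
```

Emit:
step_arm(
  series=[
    {"translation": [0, 0, -0.001], "angular": [0, 0, 0], "fingers": 0.1},
    {"translation": [0, 0, -0.001], "angular": [0, 0, 0], "fingers": 0.1},
    {"translation": [0, 0, 0], "angular": [0, 0, 0], "fingers": 0.1},
  ],
)

```text
time: 5.82
position: [0.679, 0.0714, 0.1879]
tcp_rot: [0.081, 0.997, -0.0, -0.001]
force: [1.8, -0.1, -0.9]
gripper_width: 0.195
grasp_force: 48.7
```

Emit:
step_arm(
  series=[
    {"translation": [0.001, -0.0008, 0], "angular": [0, 0, 0.32], "fingers": 0.1},
    {"translation": [0.001, -0.0008, 0], "angular": [0, 0, 0.32], "fingers": 0.1},
    {"translation": [0, 0, 0], "angular": [0, 0, 0], "fingers": 0.1},
  ],
)

```text
time: 6.2
position: [0.6768, 0.0703, 0.1884]
tcp_rot: [0.086, 0.996, -0.0, -0.001]
force: [-0.8, -0.3, -1.7]
gripper_width: 0.197
grasp_force: 48.7
```

Emit:
step_arm(
  series=[
    {"translation": [0.001, -0.0008, 0], "angular": [0, 0, 0.32], "fingers": 0.1},
    {"translation": [0.001, -0.0008, 0], "angular": [0, 0, 0.32], "fingers": 0.1},
    {"translation": [0, 0, 0], "angular": [0, 0, 0], "fingers": 0.1},
  ],
)

```text
time: 6.58
position: [0.6749, 0.069, 0.1887]
tcp_rot: [0.092, 0.996, -0.0, -0.0]
force: [0.1, -0.6, -2.5]
gripper_width: 0.194
grasp_force: 48.7
```

Emit:
step_arm(
  series=[
    {"translation": [0.001, -0.0008, 0], "angular": [0, 0, 0.32], "fingers": 0.1},
    {"translation": [0.001, -0.0008, 0], "angular": [0, 0, 0.32], "fingers": 0.1},
    {"translation": [0, 0, 0], "angular": [0, 0, 0], "fingers": 0.1},
  ],
)

```text
time: 6.95
position: [0.6726, 0.0678, 0.1887]
tcp_rot: [0.097, 0.995, 0.0, -0.0]
force: [0.9, 0.3, -1.5]
gripper_width: 0.195
grasp_force: 48.7
```

Emit:
step_arm(
  series=[
    {"translation": [0.001, -0.0008, 0], "angular": [0, 0, 0.32], "fingers": 0.1},
    {"translation": [0.001, -0.0008, 0], "angular": [0, 0, 0.32], "fingers": 0.1},
    {"translation": [0, 0, 0], "angular": [0, 0, 0], "fingers": 0.1},
  ],
)

```text
time: 7.32
position: [0.6715, 0.0665, 0.1892]
tcp_rot: [0.103, 0.995, -0.0, 0.001]
force: [5.7, -0.4, -2.0]
gripper_width: 0.196
grasp_force: 48.8
```

Emit:
step_arm(
  series=[
    {"translation": [0.0005, -0.0004, 0], "angular": [0, 0, 0.16], "fingers": 0.1},
    {"translation": [0, 0, 0], "angular": [0, 0, 0], "fingers": 0.1},
  ],
)

```text
time: 7.58
position: [0.6713, 0.0663, 0.1893]
tcp_rot: [0.104, 0.995, 0.0, 0.002]
force: [6.1, -1.4, -1.5]
gripper_width: 0.195
grasp_force: 48.8
```

Emit:
step_arm(
  series=[
    {"translation": [0.0007, -0.0006, 0], "angular": [0, 0, 0.2], "fingers": 0.1},
    {"translation": [0, 0, 0], "angular": [0, 0, 0], "fingers": 0.1},
  ],
)

```text
time: 7.82
position: [0.6711, 0.0657, 0.1896]
tcp_rot: [0.106, 0.994, 0.0, 0.002]
force: [8.4, -0.7, -1.6]
gripper_width: 0.198
grasp_force: 48.8
```

```bash
python3 - <<'E'
from h import *
for i in range(4):
    s=arm.observe();print(s['position'],s['force'],s['wrist_torque']);cams.get_image('wrist')
E
```

```text
[0.6710803  0.06573009 0.18957473] [ 8.39215734 -0.74765607 -1.58272148] [-0.08988395 -1.58363967  0.00369204]
[0.6710422  0.06573123 0.18954532] [ 7.69573115 -1.32610658 -1.74781508] [-0.05401222 -1.55361948  0.01351033]
[0.67105379 0.06572801 0.18954993] [ 8.27670312 -1.54965808 -1.07025147] [-0.15718599 -1.5852866   0.05496477]
[0.67105389 0.06573908 0.18954915] [ 7.87133778 -0.25756126 -1.16254573] [-0.11976542 -1.54651561  0.14068037]
```

```bash
cat >> h.py <<'E'
from scipy.optimize import brentq
DX=4.3
def tof(s,dx=DX): return brentq(lambda t:bar(t,dx)[2]-s,.2,1.4)
E
cat > plan.py <<'E'
from h import *
p=np.array([.6793,.071,.189]);Rc=toolR(np.radians(-9.3))
def ap(p,Rc,x,y,w): return p+Rc.apply([x,y,0]),Rc*R.from_euler('z',np.radians(w))
for i in range(7): p,Rc=ap(p,Rc,.001,-.0008,.32)
pc=p.copy()   # commanded pose at contact
for x,y,w in((.001,-.0008,.32),(.0005,-.0004,.16),(.0007,-.0006,.2)): p,Rc=ap(p,Rc,x,y,w)
s=arm.observe();print('cmd',p,'meas',s['position'])
tc=tof(111.3);tf=tof(160);b=bar(tc,DX,.008)
off=pc-b[0];loc=b[1].inv().apply(off);print('tc',tc,'tf',tf,bar(tf,DX)[3],'off local',loc)
def pose(t,tilt):
    q=bar(t,DX,tilt);return q[0]+q[1].apply(loc),q[1]
E
python3 - <<'E'
from plan import *
tb=tof(104)
print('back');p,Rc=rows(*pose(tb,.008),3,p,Rc)
print('lift');p,Rc=rows(*pose(tb,.13),6,p,Rc)
print('swing')
for t in np.linspace(tb,tf,11)[1:]: p,Rc=rows(*pose(t,.13),1,p,Rc)
print(p,Rc.as_quat());np.savez('cmd.npz',p=p,q=Rc.as_quat())
E
```

```text
cmd [0.66889401 0.06542307 0.189     ] meas [0.6710496  0.06571577 0.1895301 ]
tc 0.5761517990093222 tf 0.9720488350614177 -16.506088238867395 off local [-4.02457503e-04 -4.03292313e-06 -1.95772878e-03]
back
{"translation":[-0.0031, 0.0026, 0.0],"angular":[-0.0, -0.15, -1.01]}
{"translation":[-0.0031, 0.0026, 0.0],"angular":[-0.01, -0.16, -1.01]}
{"translation":[-0.0032, 0.0025, 0.0],"angular":[-0.0, -0.15, -1.01]}
lift
{"translation":[0.0009, 0.0, -0.0051],"angular":[-0.0, -1.16, 0.0]}
{"translation":[0.0008, 0.0, -0.0052],"angular":[-0.0, -1.17, 0.0]}
{"translation":[0.0007, 0.0, -0.0052],"angular":[-0.0, -1.16, 0.0]}
{"translation":[0.0006, 0.0, -0.0052],"angular":[-0.0, -1.17, 0.0]}
{"translation":[0.0004, 0.0, -0.0052],"angular":[-0.0, -1.16, 0.0]}
{"translation":[0.0004, 0.0, -0.0052],"angular":[-0.0, -1.17, 0.0]}
swing
{"translation":[0.0059, -0.0044, -0.0007],"angular":[0.24, 0.0, 1.82]}
{"translation":[0.0058, -0.0042, -0.0008],"angular":[0.23, 0.0, 1.76]}
{"translation":[0.0058, -0.0038, -0.0007],"angular":[0.22, 0.0, 1.72]}
{"translation":[0.0057, -0.0037, -0.0008],"angular":[0.22, 0.0, 1.68]}
{"translation":[0.0057, -0.0033, -0.0007],"angular":[0.22, 0.0, 1.64]}
{"translation":[0.0055, -0.0032, -0.0008],"angular":[0.21, 0.0, 1.62]}
{"translation":[0.0056, -0.0029, -0.0007],"angular":[0.2, 0.0, 1.59]}
{"translation":[0.0054, -0.0028, -0.0007],"angular":[0.21, 0.0, 1.57]}
{"translation":[0.0053, -0.0026, -0.0007],"angular":[0.2, 0.0, 1.55]}
{"translation":[0.0053, -0.0024, -0.0007],"angular":[0.2, 0.0, 1.53]}
[0.61102417 0.05637719 0.21984593] [ 0.22286191  0.97268261 -0.01448537  0.06333472]
```

Emit:
step_arm(
  series=[
    {"translation": [-0.0031, 0.0026, 0], "angular": [0, -0.15, -1.01], "fingers": 0.1},
    {"translation": [-0.0031, 0.0026, 0], "angular": [0, -0.16, -1.01], "fingers": 0.1},
    {"translation": [-0.0032, 0.0025, 0], "angular": [0, -0.15, -1.01], "fingers": 0.1},
    {"translation": [0, 0, 0], "angular": [0, 0, 0], "fingers": 0.1},
    {"translation": [0.0009, 0, -0.0051], "angular": [0, -1.16, 0], "fingers": 0.1},
    {"translation": [0.0008, 0, -0.0052], "angular": [0, -1.17, 0], "fingers": 0.1},
    {"translation": [0.0007, 0, -0.0052], "angular": [0, -1.16, 0], "fingers": 0.1},
    {"translation": [0.0006, 0, -0.0052], "angular": [0, -1.17, 0], "fingers": 0.1},
    {"translation": [0.0004, 0, -0.0052], "angular": [0, -1.16, 0], "fingers": 0.1},
    {"translation": [0.0004, 0, -0.0052], "angular": [0, -1.17, 0], "fingers": 0.1},
    {"translation": [0, 0, 0], "angular": [0, 0, 0], "fingers": 0.1},
    {"translation": [0, 0, 0], "angular": [0, 0, 0], "fingers": 0.1},
  ],
)

```text
time: 9.52
position: [0.6743, 0.0725, 0.2195]
tcp_rot: [0.08, 0.995, -0.005, 0.065]
force: [1.0, 0.2, -1.4]
gripper_width: 0.198
grasp_force: 48.9
```

Lifted freely with low force, so I'll swing the vent open.

Emit:
step_arm(
  series=[
    {"translation": [0.0059, -0.0044, -0.0007], "angular": [0.24, 0, 1.82], "fingers": 0.1},
    {"translation": [0.0058, -0.0042, -0.0008], "angular": [0.23, 0, 1.76], "fingers": 0.1},
    {"translation": [0.0058, -0.0038, -0.0007], "angular": [0.22, 0, 1.72], "fingers": 0.1},
    {"translation": [0.0057, -0.0037, -0.0008], "angular": [0.22, 0, 1.68], "fingers": 0.1},
    {"translation": [0.0057, -0.0033, -0.0007], "angular": [0.22, 0, 1.64], "fingers": 0.1},
    {"translation": [0.0055, -0.0032, -0.0008], "angular": [0.21, 0, 1.62], "fingers": 0.1},
    {"translation": [0.0056, -0.0029, -0.0007], "angular": [0.2, 0, 1.59], "fingers": 0.1},
    {"translation": [0.0054, -0.0028, -0.0007], "angular": [0.21, 0, 1.57], "fingers": 0.1},
    {"translation": [0.0053, -0.0026, -0.0007], "angular": [0.2, 0, 1.55], "fingers": 0.1},
    {"translation": [0.0053, -0.0024, -0.0007], "angular": [0.2, 0, 1.53], "fingers": 0.1},
    {"translation": [0, 0, 0], "angular": [0, 0, 0], "fingers": 0.1},
    {"translation": [0, 0, 0], "angular": [0, 0, 0], "fingers": 0.1},
  ],
)

```text
time: 11.02
position: [0.6107, 0.0571, 0.2192]
tcp_rot: [0.222, 0.973, -0.015, 0.063]
force: [-0.2, 0.1, -0.6]
gripper_width: 0.198
grasp_force: 48.9
```

```bash
python3 - <<'E'
from plan import *
c=np.load('cmd.npz');p=c['p'];Rc=R.from_quat(c['q']);s=arm.observe();print(s['position'],s['tcp_rot'],s['force'])
im=cams.get_image('wrist');cv2.imwrite('pics/w2.png',cv2.resize(im[0:240,150:430,::-1],None,fx=2.5,fy=2.5,interpolation=cv2.INTER_CUBIC))
print('lower');
for tl in(.11,.09,.07,.06,.05,.04,.03,.02,.01,0.0): p,Rc=rows(*pose(tf,tl),1,p,Rc)
print(p)
E
```

```text
cmd [0.66889401 0.06542307 0.189     ] meas [0.61068259 0.05712082 0.21918733]
tc 0.5761517990093222 tf 0.9720488350614177 -16.506088238867395 off local [-4.02457503e-04 -4.03292313e-06 -1.95772878e-03]
[0.61068259 0.05712082 0.21918733] [ 0.22222255  0.97286844 -0.01450555  0.06271942] [-0.19368834  0.09654333 -0.6293269 ]
lower
{"translation":[-0.0005, -0.0, 0.0051],"angular":[0.0, 1.15, -0.0]}
{"translation":[-0.0005, -0.0, 0.0051],"angular":[0.0, 1.14, -0.0]}
{"translation":[-0.0006, -0.0, 0.0052],"angular":[0.0, 1.15, -0.0]}
{"translation":[-0.0002, -0.0, 0.0025],"angular":[0.0, 0.57, -0.0]}
{"translation":[-0.0003, -0.0, 0.0026],"angular":[0.0, 0.58, -0.0]}
{"translation":[-0.0003, -0.0, 0.0025],"angular":[0.0, 0.57, -0.0]}
{"translation":[-0.0003, -0.0, 0.0026],"angular":[0.0, 0.57, -0.0]}
{"translation":[-0.0002, -0.0, 0.0025],"angular":[0.0, 0.57, -0.0]}
{"translation":[-0.0003, -0.0, 0.0026],"angular":[0.0, 0.58, -0.0]}
{"translation":[-0.0003, -0.0, 0.0025],"angular":[0.0, 0.57, -0.0]}
[0.61632628 0.05381479 0.18700626]
```

View pics/w2.png

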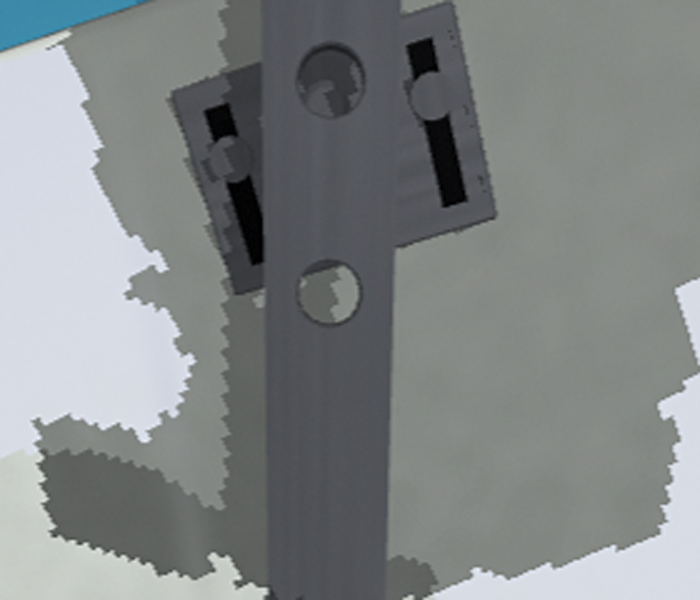

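Through the second hole (crop ~(330,80)) the pin's top shows near (325,95), so it is close to aligned once parallax is allowed for. I'll lower gently.

Emit:
step_arm(
  series=[
    {"translation": [-0.0005, 0, 0.0051], "angular": [0, 1.15, 0], "fingers": 0.1},
    {"translation": [-0.0005, 0, 0.0051], "angular": [0, 1.14, 0], "fingers": 0.1},
    {"translation": [-0.0006, 0, 0.0052], "angular": [0, 1.15, 0], "fingers": 0.1},
    {"translation": [-0.0002, 0, 0.0025], "angular": [0, 0.57, 0], "fingers": 0.1},
    {"translation": [0, 0, 0], "angular": [0, 0, 0], "fingers": 0.1},
    {"translation": [0, 0, 0], "angular": [0, 0, 0], "fingers": 0.1},
  ],
)

```text
time: 11.82
position: [0.6146, 0.0552, 0.202]
tcp_rot: [0.223, 0.974, -0.007, 0.029]
force: [-0.9, 0.5, -0.6]
gripper_width: 0.193
grasp_force: 48.9
```

Emit:
step_arm(
  series=[
    {"translation": [-0.0003, 0, 0.0026], "angular": [0, 0.58, 0], "fingers": 0.1},
    {"translation": [0, 0, 0], "angular": [0, 0, 0], "fingers": 0.1},
  ],
)

```text
time: 12.08
position: [0.6151, 0.055, 0.1993]
tcp_rot: [0.223, 0.975, -0.006, 0.024]
force: [-1.1, -0.3, -1.2]
gripper_width: 0.193
grasp_force: 48.9
```

Emit:
step_arm(
  series=[
    {"translation": [-0.0002, 0, 0.0013], "angular": [0, 0.29, 0], "fingers": 0.1},
    {"translation": [0, 0, 0], "angular": [0, 0, 0], "fingers": 0.1},
  ],
)

```text
time: 12.32
position: [0.6153, 0.0549, 0.198]
tcp_rot: [0.223, 0.975, -0.005, 0.022]
force: [0.1, 0.4, -0.0]
gripper_width: 0.196
grasp_force: 48.9
```

```bash
python3 - <<'E'
from h import *
s=arm.observe();print(s['position'],s['tcp_rot'],s['force'],s['wrist_torque'])
im=cams.get_image('wrist');cv2.imwrite('pics/w3.png',cv2.resize(im[0:120,210:350,::-1],None,fx=5,fy=5,interpolation=cv2.INTER_CUBIC))
E
```

```text
[0.61527556 0.05490233 0.19800571] [ 0.22290934  0.97457988 -0.0050717   0.0219036 ] [ 0.08288046  0.4147716  -0.02411713] [ 0.10422168  0.10001465 -0.06016997]
```

View pics/w3.png

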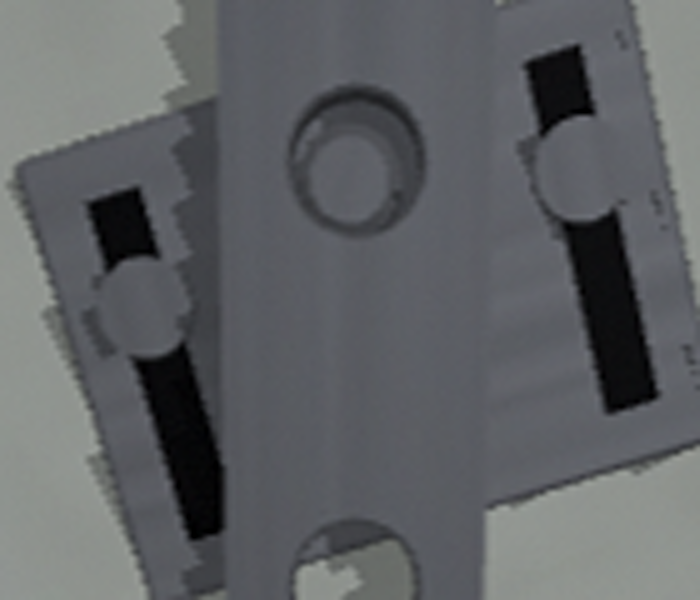

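The pin (350,178) sits inside the second hole (357,162). I'll nudge about 0.5 mm toward the knob and to the left, and keep lowering.

Emit:
step_arm(
  series=[
    {"translation": [-0.0005, -0.0004, 0.0013], "angular": [0, 0.29, 0], "fingers": 0.1},
    {"translation": [-0.0001, 0, 0.0013], "angular": [0, 0.29, 0], "fingers": 0.1},
    {"translation": [0, 0, 0], "angular": [0, 0, 0], "fingers": 0.1},
  ],
)

```text
time: 12.75
position: [0.6155, 0.0543, 0.1952]
tcp_rot: [0.223, 0.975, -0.004, 0.017]
force: [-0.5, 0.7, -1.0]
gripper_width: 0.198
grasp_force: 48.9
```

Emit:
step_arm(
  series=[
    {"translation": [-0.0002, 0, 0.0013], "angular": [0, 0.29, 0], "fingers": 0.1},
    {"translation": [-0.0001, 0, 0.0013], "angular": [0, 0.29, 0], "fingers": 0.1},
    {"translation": [0, 0, 0], "angular": [0, 0, 0], "fingers": 0.1},
  ],
)

```text
time: 13.12
position: [0.6159, 0.054, 0.1926]
tcp_rot: [0.223, 0.975, -0.003, 0.012]
force: [0.2, 0.8, -0.9]
gripper_width: 0.199
grasp_force: 48.9
```

Emit:
step_arm(
  series=[
    {"translation": [-0.0002, 0, 0.0013], "angular": [0, 0.29, 0], "fingers": 0.1},
    {"translation": [-0.0001, 0, 0.0013], "angular": [0, 0.29, 0], "fingers": 0.1},
    {"translation": [0, 0, 0], "angular": [0, 0, 0], "fingers": 0.1},
  ],
)

```text
time: 13.5
position: [0.6163, 0.0539, 0.1901]
tcp_rot: [0.223, 0.975, -0.002, 0.007]
force: [-0.7, 0.6, -0.7]
gripper_width: 0.194
grasp_force: 48.9
```

Emit:
step_arm(
  series=[
    {"translation": [-0.0002, 0, 0.0013], "angular": [0, 0.29, 0], "fingers": 0.1},
    {"translation": [-0.0001, 0, 0.0008], "angular": [0, 0.29, 0], "fingers": 0.1},
    {"translation": [0, 0, 0], "angular": [0, 0, 0], "fingers": 0.1},
  ],
)

```text
time: 13.88
position: [0.6166, 0.0537, 0.188]
tcp_rot: [0.223, 0.975, -0.001, 0.002]
force: [-0.8, 0.3, -1.7]
gripper_width: 0.196
grasp_force: 48.9
```

Emit:
step_arm(
  series=[
    {"translation": [0, 0, 0.001], "angular": [0, 0.1, 0], "fingers": 0.1},
    {"translation": [0, 0, 0], "angular": [0, 0, 0], "fingers": 0.1},
  ],
)

```text
time: 14.12
position: [0.6167, 0.0538, 0.1878]
tcp_rot: [0.223, 0.975, -0.0, 0.002]
force: [-1.3, 0.0, 2.9]
gripper_width: 0.196
grasp_force: 49.2
```

Emit:
step_arm(
  series=[
    {"translation": [0, 0, 0], "angular": [0, 0, 0], "fingers": 0.5},
    {"translation": [0, 0, 0], "angular": [0, 0, 0], "fingers": 0.5},
    {"translation": [0, 0, 0], "angular": [0, 0, 0], "fingers": 0.5},
    {"translation": [0, 0, 0], "angular": [0, 0, 0], "fingers": 0.5},
    {"translation": [0, 0, -0.01], "angular": [0, 0, 0], "fingers": 0.5},
    {"translation": [0, 0, -0.02], "angular": [0, 0, 0], "fingers": 0.5},
    {"translation": [0, 0, -0.03], "angular": [0, 0, 0], "fingers": 0.5},
    {"translation": [0, 0, -0.03], "angular": [0, 0, 0], "fingers": 0.5},
    {"translation": [0, 0, -0.03], "angular": [0, 0, 0], "fingers": 0.5},
    {"translation": [0, 0, 0], "angular": [0, 0, 0], "fingers": 0.5},
    {"translation": [0, 0, 0], "angular": [0, 0, 0], "fingers": 0.5},
  ],
)

```text
time: 15.5
position: [0.6162, 0.054, 0.307]
tcp_rot: [0.223, 0.975, -0.0, 0.001]
force: [-0.0, -0.5, -0.0]
gripper_width: 0.501
grasp_force: 0.0
```

```bash
python3 - <<'E'
from h import *
s=arm.observe();im=cams.get_image('wrist');cv2.imwrite('pics/w4.png',cv2.resize(im[0:260,130:430,::-1],None,fx=2.3,fy=2.3,interpolation=cv2.INTER_CUBIC));print(s['position'],s['force'])
for k,z in(('second_hole',.158),('pin_nominal',.156),('knob',.185)):
    for a in finder.place_of('wrist',k)[:2]: print(k,a['conf'],np.round(RC.inv().apply(watz(a['centre'],z,s)-C)*1000,1))
E
```

```text
[0.61623937 0.05397507 0.30700549] [-0.04516825 -0.53508352 -0.0415694 ]
second_hole 0.68 [-85.4   0.4 158. ]
pin_nominal 0.91 [-89.9  -2.2 156. ]
knob 0.63 [  6.8 -28.1 185. ]
```

View pics/w4.png

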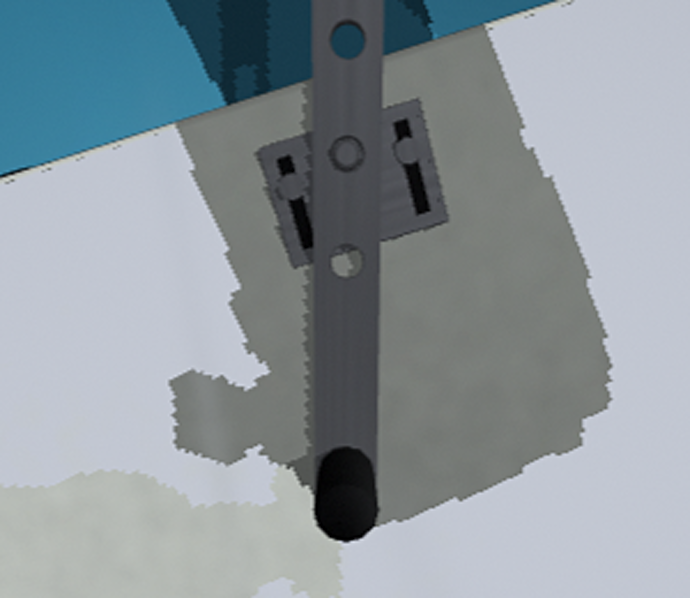

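The pin stands centred in the second hole at crop (346,154). The third hole is at (346,262), the first at (347,40), and the knob is free. I'll hand in.

```bash
python3 -c "
from cell import arm
print(arm.hand_in())"
```

```text
the job is handed in; nothing more can be done
None
```

The stay now lies on the pin by its second round hole, released and, as far as the last picture shows, flat. The vent is open about 0.97 rad by my calculation, no force reading passed about 9 N, and the job is handed in, though the hand-in gave no verdict.

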